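# Rack plaster castings on a tilting stand

## Robot

A 6-joint arm with a two-finger parallel gripper is mounted at the origin on a cart in front of the work surface, level with it; the furniture and walls round the work are solid. World frame = base frame: x ahead of the robot, y to its left, z up, the work surface at z = 0. Lengths are in mm, angles in degrees, forces in N, time in s.
With the tool pointing down it reaches from about 250 to 850 mm from the base axis. Payload 12.5 kg.
Tool frame: the origin (TCP) lies at the very end of the fingers, on their centre line; the grasp point (between the pads) lies 19 mm behind it; z points along the fingers, y is the line along which they close (so a half turn about z gives the same grasp; the last joint's range is limited). The gripper opens to 93 mm and grips with 3 to 60 N. Pads are 15 mm wide; open, the fingers measure 128 mm over their backs; the gripper's body (75 mm by 188 mm) begins 65 mm behind the grasp point.
Start: joints at [71.986, 20.094, 94.641, -0, 65.266, -4.847], TCP at [125.249, 535.534, 218.633] pointing down, gripper open.
Joint ranges: [-157.81, 157.81], [-45, 120.19], [0.68, 151.7], [-89.99, 269.99], [4.06, 180], [-164.3, 164.3]. Speed limits (degrees/s): [127.2, 127.2, 159.86, 180, 180, 180].

## Interface

Orientations are given as [roll, pitch, yaw] about the fixed x, y, z axes, in that order (R = Rz(yaw) Ry(pitch) Rx(roll)).
In Python, from workcell import ctrl, camera, recognise, masks_of gives the robot as it stands. The module is installed in compiled form; this text tells all that it offers.
- The arm moves only by the tool jog_arm, never from a script. Its argument "steps" is text: rows parted by semicolons, each of 6 numbers parted by spaces: the shift along the tool's x, y, z in mm, then the turn, a rotation vector about the tool's x, y, z in rad. A call has 1 to 5 rows; each row shifts and turns the commanded pose from where the row before left it, along the tool's axes as they then stand; what a row does not reach is not made up. A row lasts 1/12 s, in which the tool goes at most 41.7 mm and 7.16 degrees, less where a joint would pass 70% of its speed; a pose out of reach is approached as far as the arm can. A call with a gripper value outside its range is refused whole. "fingers" is the finger opening in mm, from 0 to 93, set as the call begins (left out, the last holds). The fingers move at their own pace and stop on an object; the grip force is fixed at half the most. Time passes only in rows, so rows that do not move let the fingers close. It gives the time, the measured TCP pose, the force, the opening and the grip force at its end, in the units of the state.
- ctrl.sense(): the state, without advancing time (a new reading comes with each control period).
- camera(name): name is "scene" or "top" or "wrist"; returns a dict with "image" (480x640x3 uint8, red, green, blue), "intrinsics" (3x3 intrinsics, pixels), "dist_coeffs" ([k1, k2, p1, p2, k3] as OpenCV has them; the pictures are not rectified), "R" (3x3) and "t" (3): a world point X has camera coordinates R X + t. Camera axes: x right, y down, z forward; pixel columns grow to the right and rows downward; lengths in mm; the calibration is good to about 2 mm. A picture is of the moment at which its call begins. There is no depth.
- ctrl.finish_job(): hands the job in; it is judged then, once.
Trained networks look in a picture, given as the dict that the camera call returned (one of the last four; its "shot" number tells which), for a name from the list of things; names that differ only in an ending like _2 or _b are one class to them, and where a whole thing is asked for, a point or a joint stands for the part that bears it (a point fixed in the world has none). Each returns a list of dicts, best first, with "p" (0 to 1); they miss things now and then, are a little off and sometimes report something else, mostly with a low value. They report only what shows in the picture. A call takes as long as a camera call. They do not tell look-alikes from the thing itself.
- recognise(picture, thing): "at" ([x, y, z] in mm, in world coordinates, good to about 4 mm: the middle of the surface that is visible of it).
- masks_of(picture, thing): "pixels" (480x640 bool, what is visible of it).
The state is a dict: "t": time; "joint_positions": joint angles; "qd": joint speeds; "joint_efforts": joint torques, N m; "eef_pos": TCP position; "tool_rot": TCP orientation; "ft_force": force on the tool from outside, world axes, zero at the start; "moment": the same for the moment, N m; "width": finger opening in mm; "grasp_force": force on a finger pad.
Only numpy, scipy, OpenCV 4.12 (cv2) and the standard library are available. Lean on these libraries where they do the work, as an engineer would, in place of code of your own. Each camera call takes 0.05 s, during which the arm holds its last target. There are 200 camera calls.

## Task

Get the tilting stand ready and rack the plaster castings on it. Take the wooden rib off the stand's bed and lay it flat on the bench; then, with the bed still empty, crank the handwheel clockwise: it has slack, so first take that up, and from where the bed begins to lift give it three full turns, which sets the bed at 30 degrees. Then lay every plaster casting that is there (two to four) flat and right way up on the sloping bed, side by side, resting against the bottom lip, and leave the pots and the cup where they stand.

Things in the scene. Friction and masses are not known exactly. Their poses are not given: they have to be found in the camera images.
- stand: fixed tilting stand: grey base, blue gearbox (84 x 80 mm, top at 70 mm) at its right (-y) end; origin on the bench under the middle of the bed's front edge; x to its back (away from the robot), y left, z up. Covers x -20 to 165, y -355 to 240 mm. Upright angle plate at the left end (x 105 to 139, y 230 to 234 mm, 127 mm high), ticks at 0, 10, 20, 30 degrees, the last red
- lip_mid (a point): middle of the bed's low front edge, where its top surface meets the lip: 45 mm above the bench, on the bed's hinge line. Frame tilts with the bed: x up the slope, y left along the lip, z square out of the bed. Bed: slippery aluminium, x 0 to 150, y -220 to 220, 10 mm thick; castings slide down it at 30 degrees. Wooden lip 10 mm thick, 18 mm above the bed, all along
- bed (a joint): tilt of the bed in rad: 0 level (as at the start), grows as the back edge rises; 30 degrees is 0.524. It stays where the drive leaves it (self-locking)
- wheel_centre (a point): on the upright axis of the black handwheel, on its flat top face, 96 mm above the bench; wheel 100 mm across, 10 mm thick, on the gearbox. Clockwise from above it first turns freely (up to 2.2 rad of slack, part taken up at the start, unknown how much), then each turn lifts the bed 10 degrees (0.1745 rad); turning back has the same slack. Needs about 0.15 N m, stays where left
- crank_top (a point): centre of the top of the red crank handle, a freely spinning upright cylinder 20 mm across, reaching from the wheel's top face to 45 mm above it, 38 mm from the wheel's axis
- square_a: square plaster casting, off-white, 55 x 55 x 14 mm, about 50 g; origin at the centre of its underside, z up out of its top face, x and y square to its sides
- square_b: square plaster casting, off-white, 55 x 55 x 14 mm, about 50 g; origin at the centre of its underside, z up out of its top face, x and y square to its sides
- oblong_a: oblong plaster casting, pale grey, 62 (its x) x 50 (its y) x 18 mm, about 70 g; origin at the centre of its underside, z up out of its top face
- oblong_b: oblong plaster casting, pale grey, 62 (its x) x 50 (its y) x 18 mm, about 70 g; origin at the centre of its underside, z up out of its top face
- rib: wooden throwing rib, brown flat oval 100 (its x) x 63 (its y) x 8 mm, 30 g, lying on the bed at the start; origin at the centre of its underside, z up out of its top face
- blue_pot: blue pigment pot with white cap, 42 mm across and 56 mm high, to the left of the castings; origin at the centre of its underside; leave alone
- orange_pot: orange pigment pot with white cap, 42 mm across and 56 mm high, behind and left of the stand; origin at the centre of its underside; leave alone
- cup: clear plastic cup, 95 mm across and 88 mm high, to the right of the gearbox; origin at the centre of its underside; leave alone
Things that resemble listed ones, but are neither listed nor needed, are in the scene too. Of the things shaped like the rib, the wooden one is meant. Leave any green look-alike of the oblong_b alone.

How it is judged (in metres and radians):
On the way:
1. the rib lies on the bench and the empty bed has been cranked up three working turns, to 30 degrees (within about 2), with no casting on it yet (value of joint bed between 0.484 and 0.563 rad and height (world z) of rib between -0.005 and 0.012 m and angle between rib's own z axis and vertical below 0.1 rad and linear speed of rib below 0.02 m/s and height (world z) of each of square_a, square_b, oblong_a, oblong_b below 0.03 m), for 0.3 s.
At the end, for the whole second after the job is handed in: the bed is at 30 degrees within 2.2 degrees, the rib lies flat on the bench, and every casting present lies flat on the bed with its lower side against the lip (within about 7 mm), right way up and at rest (value of joint bed between 0.484 and 0.563 rad and height (world z) of rib between -0.005 and 0.012 m and angle between rib's own z axis and vertical below 0.1 rad and linear speed of each of rib, square_a, square_b, oblong_a, oblong_b below 0.02 m/s and x of square_a in the frame of lip_mid between 0.018 and 0.035 m and y of square_a in the frame of lip_mid between -0.205 and 0.205 m and z of square_a in the frame of lip_mid between -0.004 and 0.005 m and angle between the z axis of each of square_a, square_b, oblong_a, oblong_b and the z axis of lip_mid, either way round below 0.1 rad and x of square_b in the frame of lip_mid between 0.018 and 0.035 m and y of square_b in the frame of lip_mid between -0.205 and 0.205 m and z of square_b in the frame of lip_mid between -0.004 and 0.005 m and x of oblong_a in the frame of lip_mid between 0.018 and 0.038 m and y of oblong_a in the frame of lip_mid between -0.205 and 0.205 m and z of oblong_a in the frame of lip_mid between -0.004 and 0.005 m and x of oblong_b in the frame of lip_mid between 0.018 and 0.038 m and y of oblong_b in the frame of lip_mid between -0.205 and 0.205 m and z of oblong_b in the frame of lip_mid between -0.004 and 0.005 m); the robot touches nothing.
It fails at once if a pot or the cup is moved more than 30 mm (distance of any of blue_pot, orange_pot, cup from where it was at the start of the episode above 0.03 m).
Of square_a, square_b, oblong_a, oblong_b only 2 to 4 are there at a start; the rules pass over those that are not, and their reading is None.
At some moment in a run one of square_a, square_b, oblong_a, oblong_b may be knocked a few centimetres aside while the robot is not near it.
Once in a run the grip may slacken for a moment while it holds something.
It also fails if it takes over 210 s, if anything falls off the work surface, if the arm or the gripper's body presses on something with over 40 N, if the wrist force passes 120 N, or if a joint passes its speed limit or range.

## Working session

There is one attempt and no reset: what is moved stays moved. The work goes in short steps, Python scripts to look and compute and a tool call to move; the robot and the scene stay as the last step left them, time stands still between calls to the robot, and variables do not carry over. Pictures are saved under pics/ and viewed, at most 14 in all, crops included, and the job is handed in when it is done.

Besides the shell and the picture viewer there is one more tool, called as a command line: name --argument value ..., lists and objects as JSON in quotes. jog_arm: Moves the arm, as the interface text tells. Its arguments: {"type":"object","properties":{"steps":{"type":"string"},"fingers":{"type":"number"}},"required":["steps"]}

```bash
mkdir -p pics; cat > h.py <<'E'
import numpy as np, cv2, json
from workcell import ctrl, camera, recognise, masks_of
def ray(p,uv):
    u=cv2.undistortPoints(np.array([[uv]],float),p["intrinsics"],np.array(p["dist_coeffs"],float))[0,0]
    R=np.array(p["R"]);t=np.array(p["t"]); c=-R.T@t; d=R.T@np.array([u[0],u[1],1]); return c,d
def onz(p,uv,z):
    c,d=ray(p,uv); return c+d*(z-c[2])/d[2]
def proj(p,X):
    r,_=cv2.Rodrigues(np.array(p["R"],float))
    return cv2.projectPoints(np.array(X,float).reshape(-1,1,3),r,np.array(p["t"],float),np.array(p["intrinsics"],float),np.array(p["dist_coeffs"],float))[0][:,0]
def save(p,n): cv2.imwrite("pics/%s.png"%n,p["image"][:,:,::-1])
E
python3 - <<'E'
from h import *
np.set_printoptions(precision=1,suppress=True)
for n in ("top","scene"):
    p=camera(n);save(p,n+"0")
    print(n,"cam",-np.array(p["R"]).T@np.array(p["t"]))
    for th in ["stand","wheel_centre","crank_top","square_a","oblong_a","rib","blue_pot","orange_pot","cup"]:
        r=recognise(p,th); print(th,[(np.round(d["at"]).tolist(),round(d["p"],2)) for d in r])
s=ctrl.sense();print(s["t"],s["eef_pos"],s["tool_rot"],s["width"])
E
```

```text
top cam [ 458.    -3.3 1488.4]
stand [([645.0, -21.0, 42.0], 0.94)]
wheel_centre []
crank_top [([556.0, -254.0, 136.0], 0.57)]
square_a [([461.0, 232.0, 17.0], 0.7)]
oblong_a [([459.0, -234.0, 17.0], 0.9), ([481.0, -118.0, 14.0], 0.61), ([461.0, 231.0, 13.0], 0.44)]
rib [([679.0, 104.0, 57.0], 0.7), ([489.0, 87.0, 9.0], 0.69)]
blue_pot [([459.0, 382.0, 56.0], 0.56)]
orange_pot [([723.0, 352.0, 57.0], 0.65)]
cup [([609.0, -461.0, 31.0], 0.77)]
scene cam [-169.3 -835.2  966.2]
stand [([612.0, -78.0, 49.0], 0.68)]
wheel_centre [([579.0, -283.0, 95.0], 0.66)]
crank_top [([552.0, -262.0, 126.0], 0.48)]
square_a [([456.0, 220.0, 13.0], 0.74)]
oblong_a [([453.0, -235.0, 19.0], 0.68), ([454.0, 222.0, 17.0], 0.34)]
rib [([674.0, 96.0, 54.0], 0.73), ([485.0, 87.0, 6.0], 0.7), ([658.0, -15.0, 46.0], 0.15)]
blue_pot [([451.0, 371.0, 38.0], 0.54), ([551.0, -266.0, 127.0], 0.24)]
orange_pot [([718.0, 346.0, 38.0], 0.61)]
cup [([609.0, -446.0, 53.0], 0.83)]
1.0 [125.3 535.5 218.6] [-180.    -0.   166.8] 93.09446528503864
```

View pics/top0.png

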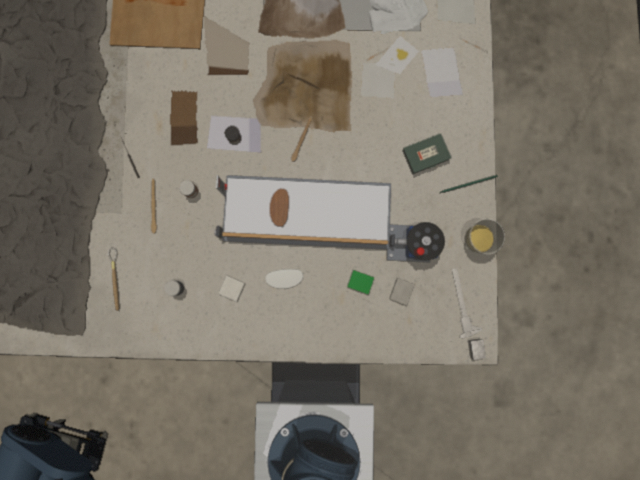

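View pics/scene0.png

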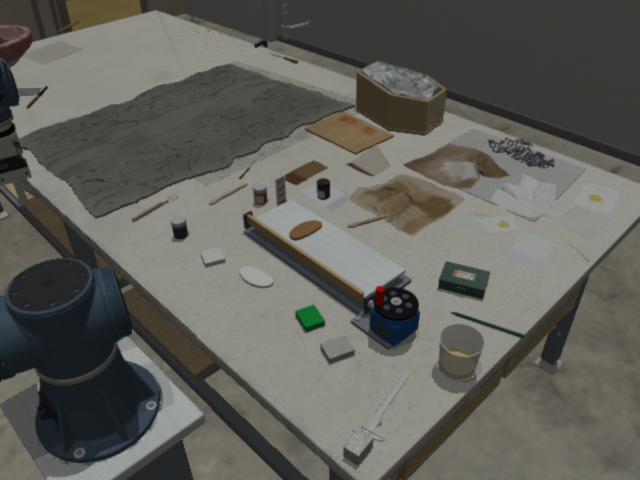

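```bash
cat > meas.py <<'E'
from h import *
np.set_printoptions(precision=1,suppress=True)
def rect(p,m,z):
    c=max(cv2.findContours(m.astype(np.uint8),0,cv2.CHAIN_APPROX_NONE)[0],key=cv2.contourArea)[:,0]
    w=np.array([onz(p,q,z)[:2] for q in c])
    (cx,cy),(a,b),ang=cv2.minAreaRect(w.astype(np.float32))
    return round(cx,1),round(cy,1),round(a,1),round(b,1),round(ang,1)
E
python3 - <<'E'
from meas import *
p=camera("top"); im=p["image"].astype(int)
for th,z in (("square_a",14),("oblong_a",18),("rib",53)):
    for d in masks_of(p,th): print(th,round(d["p"],2),rect(p,d["pixels"],z))
R,G,B=im[...,0],im[...,1],im[...,2]
def roi(m,x0,x1,y0,y1):
    k=np.zeros_like(m);k[y0:y1,x0:x1]=m[y0:y1,x0:x1];return k
red=roi((R>120)&(G<80)&(B<80),405,440,230,265)
print("crank",rect(p,red,141),red.sum())
dark=roi(im.max(2)<70,395,455,215,270)
print("wheel",rect(p,dark,96),dark.sum())
lip=roi((R-B>50)&(R>100),215,400,225,250)
print("lip",rect(p,lip,63),lip.sum())
cv2.imwrite("pics/c1.png",cv2.resize(p["image"][160:310,205:465,::-1],None,fx=3,fy=3,interpolation=2))
E
```

```text
square_a 0.75 (458.4, 229.0, 57.5, 60.2, 65.1)
oblong_a 0.81 (482.6, -119.3, 63.6, 51.8, 69.2)
oblong_a 0.69 (458.0, -231.8, 51.4, 62.8, 68.5)
rib 0.71 (486.9, 86.3, 50.1, 97.9, 1.1)
rib 0.64 (676.5, 103.2, 100.3, 48.3, 1.4)
crank (559.8, -259.1, 15.1, 15.3, 1.0) 40
wheel (588.2, -275.6, 96.4, 105.0, 1.0) 970
lip (595.2, 31.6, 435.4, 7.9, 88.2) 490
```

View pics/c1.png

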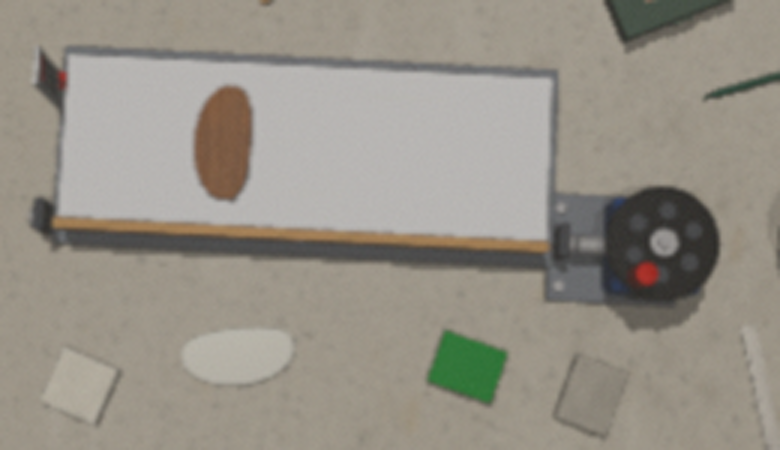

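jog_arm --steps "0 0 0 0 0 -0.1152; 0 0 0 0 0 -0.1152; -30 -27 0 0 0 0; -30 -27 0 0 0 0; -30 -27 0 0 0 0"

```text
t: 1.62
eef_pos: [215.8, 453.6, 218.6]
tool_rot: [180.0, 0.0, -179.9]
ft_force: [0.9, 0.4, 1.2]
width: 92.8
grasp_force: 0.0
```

jog_arm --steps "-30 -27 0 0 0 0; -30 -27 0 0 0 0; -30 -27 0 0 0 0; -30 -27 0 0 0 0; -30 -27 0 0 0 0"

```text
t: 2.03
eef_pos: [366.6, 318.1, 218.9]
tool_rot: [180.0, 0.0, -180.0]
ft_force: [0.0, 1.4, -0.1]
width: 93.1
grasp_force: 0.0
```

jog_arm --steps "-30 -27 0 0 0 0; -30 -27 0 0 0 0; -30 -27 0 0 0 0; -30 -27 0 0 0 0; -30 -27 0 0 0 0"

```text
t: 2.45
eef_pos: [516.8, 183.1, 218.8]
tool_rot: [180.0, 0.0, -180.0]
ft_force: [1.4, -0.4, 0.8]
width: 93.3
grasp_force: 0.0
```

jog_arm --steps "-30 -27 0 0 0 0; -30 -27 0 0 0 0; -30 -27 0 0 0 0; 0 0 0 0 0 0"

```text
t: 2.78
eef_pos: [609.3, 99.2, 218.2]
tool_rot: [-179.9, 0.1, 179.8]
ft_force: [-0.1, 0.1, -0.1]
width: 92.8
grasp_force: 0.0
```

```bash
python3 - <<'E'
from meas import *
p=camera("wrist"); save(p,"w0"); im=p["image"].astype(int)
print("cam",-np.array(p["R"]).T@np.array(p["t"]), np.array(p["R"])[2])
for d in masks_of(p,"rib"): print(round(d["p"],2),rect(p,d["pixels"],53))
E
```

```text
cam [525.   99.4 384.7] [ 0.3 -0.  -1. ]
0.9 (676.0, 104.3, 50.4, 103.6, 89.0)
```

View pics/w0.png

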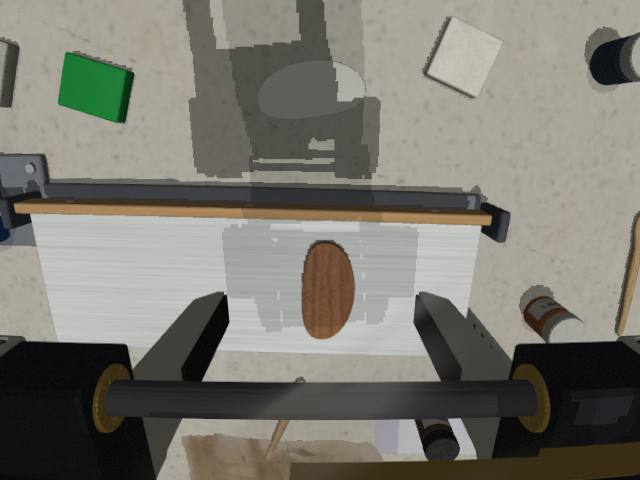

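jog_arm --steps "-33 2 20 0 0 0; -33 3 20 0 0 0; 0 0 40 0 0 0; 0 0 40 0 0 0; 0 0 38 0 0 0" --fingers 80

```text
t: 3.3
eef_pos: [670.6, 110.2, 58.9]
tool_rot: [180.0, -0.0, -179.9]
ft_force: [0.6, -1.0, 0.1]
width: 79.8
grasp_force: 0.0
```

jog_arm --steps "0 0 6 0 0 0; 0 0 6 0 0 0; 0 0 0 0 0 0; 0 0 0 0 0 0"

```text
t: 3.63
eef_pos: [672.6, 109.4, 51.3]
tool_rot: [180.0, 0.2, -179.9]
ft_force: [0.3, -0.3, 0.5]
width: 80.0
grasp_force: 0.0
```

jog_arm --steps "0 0 0 0 0 0; 0 0 0 0 0 0; 0 0 0 0 0 0; 0 0 0 0 0 0; 0 0 0 0 0 0" --fingers 40

```text
t: 4.05
eef_pos: [671.6, 108.8, 49.1]
tool_rot: [180.0, 0.0, -180.0]
ft_force: [-0.3, 0.5, 0.1]
width: 51.4
grasp_force: 0.4
```

jog_arm --steps "0 0 0 0 0 0; 0 0 0 0 0 0; 0 0 0 0 0 0; 0 0 0 0 0 0; 0 0 0 0 0 0"

```text
t: 4.47
eef_pos: [671.7, 108.9, 49.0]
tool_rot: [180.0, 0.0, -180.0]
ft_force: [-1.0, 1.4, 5.1]
width: 49.0
grasp_force: 30.0
```

jog_arm --steps "0 0 -25 0 0 0; 0 0 -35 0 0 0; 32 -21 0 0 0 0; 32 -21 0 0 0 0; 32 -22 0 0 0 0"

```text
t: 4.88
eef_pos: [574.1, 44.4, 108.6]
tool_rot: [-180.0, 0.0, -179.9]
ft_force: [0.8, -0.9, -0.1]
width: 49.6
grasp_force: 29.9
```

jog_arm --steps "32 -21 0 0 0 0; 32 -21 0 0 0 0; 32 -22 0 0 0 0; 0 0 35 0 0 0; 0 0 35 0 0 0"

```text
t: 5.3
eef_pos: [479.9, -20.4, 39.9]
tool_rot: [-180.0, 0.3, 179.9]
ft_force: [1.6, 0.7, -1.3]
width: 49.5
grasp_force: 29.9
```

jog_arm --steps "0 0 20 0 0 0; 0 0 8 0 0 0; 0 0 0 0 0 0; 0 0 0 0 0 0"

```text
t: 5.63
eef_pos: [479.9, -19.2, 11.1]
tool_rot: [-180.0, 0.0, -180.0]
ft_force: [0.4, 0.1, -0.3]
width: 49.5
grasp_force: 29.9
```

jog_arm --steps "0 0 4 0 0 0; 0 0 2 0 0 0; 0 0 0 0 0 0; 0 0 0 0 0 0"

```text
t: 5.97
eef_pos: [479.9, -19.2, 5.1]
tool_rot: [-180.0, 0.0, -180.0]
ft_force: [-0.4, 0.2, 0.4]
width: 49.3
grasp_force: 29.9
```

jog_arm --steps "0 0 0 0 0 0; 0 0 0 0 0 0; 0 0 0 0 0 0; 0 0 0 0 0 0" --fingers 62

```text
t: 6.3
eef_pos: [479.6, -19.2, 4.7]
tool_rot: [-180.0, 0.0, -180.0]
ft_force: [0.0, 0.2, -0.4]
width: 61.8
grasp_force: 0.0
```

jog_arm --steps "0 0 -30 0 0 0; 0 0 -40 0 0 0; 0 0 -40 0 0 0; 0 0 -30 0 0 0"

```text
t: 6.63
eef_pos: [479.9, -19.3, 147.5]
tool_rot: [-180.0, 0.1, -180.0]
ft_force: [1.0, -0.9, 0.2]
width: 62.0
grasp_force: 0.0
```

```bash
python3 - <<'E'
from meas import *
p=camera("wrist"); save(p,"w1")
for d in masks_of(p,"rib"): print(round(d["p"],2),rect(p,d["pixels"],8))
s=ctrl.sense();print(s["t"],s["eef_pos"])
E
```

```text
0.94 (484.8, -19.8, 51.0, 103.2, 88.7)
0.85 (486.2, 88.0, 52.9, 103.5, 6.7)
6.7333 [481.9 -19.5 149.1]
```

jog_arm --steps "-6 -5 -39 0 0 0; -6 -5 -39 0 0 0; -6 -38 0 0 0 0; -6 -38 0 0 0 0; -6 -38 0 0 0 0" --fingers 93

```text
t: 7.15
eef_pos: [509.7, -144.5, 222.3]
tool_rot: [-180.0, 0.0, -179.9]
ft_force: [1.3, 0.0, -0.7]
width: 90.2
grasp_force: 0.0
```

jog_arm --steps "-6 -38 0 0 0 0; -2 -40 0 0 0 0; 0 -40 0 0 0 0; 0 0 0 0 0 0; 0 0 0 0 0 0"

```text
t: 7.57
eef_pos: [517.1, -262.6, 221.0]
tool_rot: [179.9, -0.1, 179.9]
ft_force: [0.5, 0.9, 0.8]
width: 93.0
grasp_force: 0.0
```

```bash
python3 - <<'E'
from meas import *
p=camera("wrist"); save(p,"w2"); im=p["image"].astype(int)
R,G,B=im[...,0],im[...,1],im[...,2]
red=(R>110)&(G<75)&(B<75)
print("red",rect(p,red,141),red.sum())
for th in("crank_top","wheel_centre"):
    print(th,[(d["at"],d["p"]) for d in recognise(p,th)])
E
```

```text
red (559.1, -259.1, 17.8, 17.2, 89.8) 437
crank_top [([553.0, -257.4, 135.2], 0.94)]
wheel_centre [([580.6, -282.5, 94.9], 0.92), ([554.5, -258.7, 136.1], 0.67)]
```

View pics/w2.png

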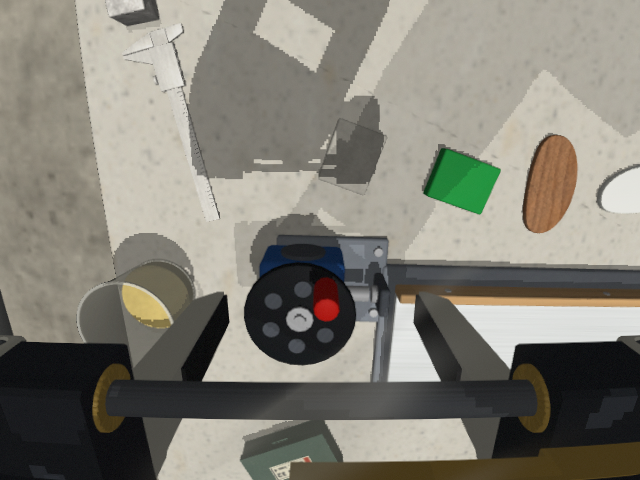

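```bash
python3 - <<'E'
from meas import *
im=cv2.imread("pics/w2.png")[:,:,::-1].astype(int)
p=camera("wrist")
R,G,B=im[...,0],im[...,1],im[...,2]
red=(R>180)&(G<90)&(B<90);print(red.sum(),[ (a.min(),a.max()) for a in np.where(red)])
c=rect(p,red,141);print(c)
dark=((im.max(2)<62)).astype(np.uint8);dark[:250]=0;dark[372:]=0;dark[:,:240]=0;dark[:,365:]=0
for uv in ((245,313),(355,313),(300,364),(300,263)): print(onz(p,uv,96))
w=onz(p,(300,313.5),96);print(w,np.hypot(c[0]-w[0],c[1]-w[1]))
E
```

```text
3 [(np.int64(302), np.int64(303)), (np.int64(326), np.int64(330))]
(554.8, -253.5, 0.0, 0.0, 0.0)
[ 586.8 -327.1   96. ]
[ 586.5 -230.1   96. ]
[ 639.3 -279.4   96. ]
[ 539.8 -277.8   96. ]
[ 587.  -278.5   96. ] 40.809415642467535
```

jog_arm --steps "-21 2 5 0 0 0; -21 2 5 0 0 0; 0 0 35 0 0 0; 0 0 35 0 0 0; 0 0 30 0 0 0" --fingers 60

```text
t: 8.18
eef_pos: [559.8, -255.5, 110.9]
tool_rot: [180.0, -0.0, -179.8]
ft_force: [-0.0, 0.2, 0.2]
width: 64.3
grasp_force: 0.0
```

jog_arm --steps "0 0 6 0 0 0; 0 0 0 0 0 0; 0 0 0 0 0 0; 0 0 0 0 0 0"

```text
t: 8.52
eef_pos: [560.9, -257.5, 109.0]
tool_rot: [-179.9, 0.2, -179.9]
ft_force: [-0.0, 0.5, -0.1]
width: 60.0
grasp_force: 0.0
```

jog_arm --steps "0 0 0 0 0 0; 0 0 0 0 0 0; 0 0 0 0 0 0; 0 0 0 0 0 0; 0 0 0 0 0 0" --fingers 26

```text
t: 8.93
eef_pos: [559.8, -257.3, 106.9]
tool_rot: [-180.0, 0.0, -180.0]
ft_force: [1.0, -0.1, 0.2]
width: 31.4
grasp_force: 0.0
```

```bash
python3 - <<'E'
from meas import *
p=camera("scene"); cv2.imwrite("pics/s1.png",cv2.resize(p["image"][230:410,300:520,::-1],None,fx=3,fy=3,interpolation=2))
p=camera("wrist"); save(p,"w3")
s=ctrl.sense();print(s["t"],s["eef_pos"],s["width"])
E
```

```text
9.0333 [ 559.7 -257.2  106.7] 26.967087194628114
```

View pics/w3.png

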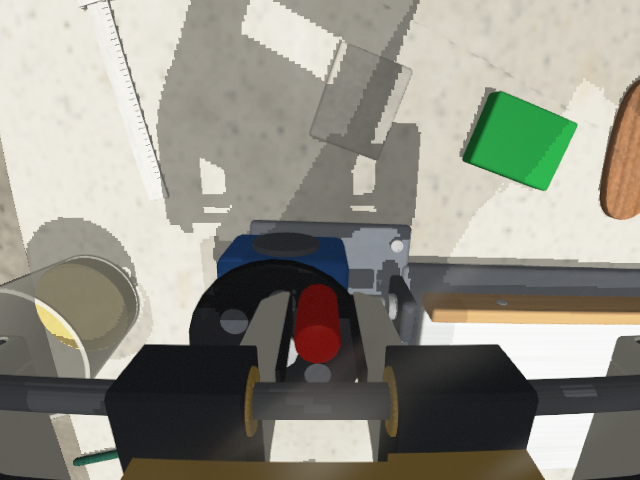

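```bash
python3 - <<'E'
from meas import *
im=cv2.imread("pics/w3.png")[:,:,::-1].astype(int); p=camera("wrist")
red=(im[...,0]>100)&(im[...,1]<75)&(im[...,2]<75)
ys,xs=np.where(red); print(ys.min(),ys.max(),xs.min(),xs.max())
# far (bottom) edge belongs to top rim at x+10
b=ys.max(); X=onz(p,(xs[ys==b].mean(),b),141); print("far rim",X)
for u in (xs.min(),xs.max()): 
    v=ys[xs==u].mean(); print(u,v,onz(p,(u,v),141))
t=ys.min(); print("bottom near rim z96",onz(p,(xs[ys==t].mean(),t),96))
for uv in ((190,335),(272,259)): print(onz(p,uv,96))
E
```

```text
90 362 294 634
far rim [ 567.8 -259.3  141. ]
294 341.0 [ 557.8 -268.5  141. ]
634 90.0 [ 459.4 -147.4  141. ]
bottom near rim z96 [ 453.9 -110.    96. ]
[ 582.4 -329.4   96. ]
[ 538.  -282.3   96. ]
```

jog_arm --steps "2 0 2 0 0 0; 0 -1 0 0 0 0; 0 0 0 0 0 0; 0 0 0 0 0 0; 0 0 0 0 0 0" --fingers 5

```text
t: 9.5
eef_pos: [557.3, -258.0, 104.4]
tool_rot: [180.0, -0.1, -180.0]
ft_force: [-2.8, 1.0, 0.4]
width: 19.6
grasp_force: 30.0
```

jog_arm --steps "0 0 0 0 0 0; 0 0 0 0 0 0; 0 0 0 0 0 0"

```text
t: 9.75
eef_pos: [557.4, -258.0, 104.4]
tool_rot: [180.0, -0.1, -180.0]
ft_force: [-3.6, 1.9, -0.1]
width: 19.4
grasp_force: 30.0
```

```bash
python3 - <<'E'
import numpy as np
th=np.radians(146-24*np.arange(16)); P=38*np.c_[np.cos(th),np.sin(th)]; D=np.diff(P,axis=0)
for d in D: print("%.1f %.1f"%(-d[0],d[1]))
E
```

```text
-11.4 11.0
-14.8 5.4
-15.8 -1.1
-14.0 -7.4
-9.7 -12.5
-3.8 -15.3
2.7 -15.6
8.8 -13.1
13.4 -8.4
15.6 -2.2
15.2 4.4
12.1 10.2
6.9 14.2
0.6 15.8
-5.9 14.7
```

jog_arm --steps "-11.4 11 0 0 0 0; -14.8 5.4 0 0 0 0; -15.8 -1.1 0 0 0 0; -14 -7.4 0 0 0 0; -9.7 -12.5 0 0 0 0"

```text
t: 10.17
eef_pos: [622.4, -263.8, 103.8]
tool_rot: [-179.9, -0.3, -179.9]
ft_force: [-19.7, -7.2, 0.2]
width: 19.5
grasp_force: 30.0
```

jog_arm --steps "0 0 0 0 0 0; 0 0 0 0 0 0; 0 0 0 0 0 0"

```text
t: 10.42
eef_pos: [622.1, -264.1, 104.0]
tool_rot: [-179.9, -0.2, -180.0]
ft_force: [-9.7, -6.1, -0.2]
width: 19.6
grasp_force: 30.0
```

jog_arm --steps "-3.8 -15.3 0 0 0 0; 2.7 -15.6 0 0 0 0; 8.8 -13.1 0 0 0 0; 13.4 -8.4 0 0 0 0; 15.6 -2.2 0 0 0 0"

```text
t: 10.83
eef_pos: [587.7, -319.5, 104.9]
tool_rot: [-179.8, 0.2, -180.0]
ft_force: [4.3, 0.8, -6.3]
width: 19.3
grasp_force: 30.0
```

jog_arm --steps "15.2 4.4 0 0 0 0; 12.1 10.2 0 0 0 0; 6.9 14.2 0 0 0 0; 0.6 15.8 0 0 0 0; -5.9 14.7 0 0 0 0"

```text
t: 11.25
eef_pos: [556.8, -258.8, 104.8]
tool_rot: [-179.9, 0.0, 180.0]
ft_force: [-0.1, -4.5, -1.8]
width: 20.0
grasp_force: 3.0
```

jog_arm --steps "0 0 0 0 0 0; 0 0 0 0 0 0; 0 0 0 0 0 0"

```text
t: 11.5
eef_pos: [557.7, -258.4, 104.8]
tool_rot: [180.0, -0.0, -180.0]
ft_force: [-3.6, 3.6, 3.7]
width: 19.6
grasp_force: 30.0
```

```bash
python3 - <<'E'
from meas import *
p=camera("scene"); cv2.imwrite("pics/s2.png",cv2.resize(p["image"][170:370,220:460,::-1],None,fx=3,fy=3,interpolation=2))
E
```

```text
(no output)
```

View pics/s2.png

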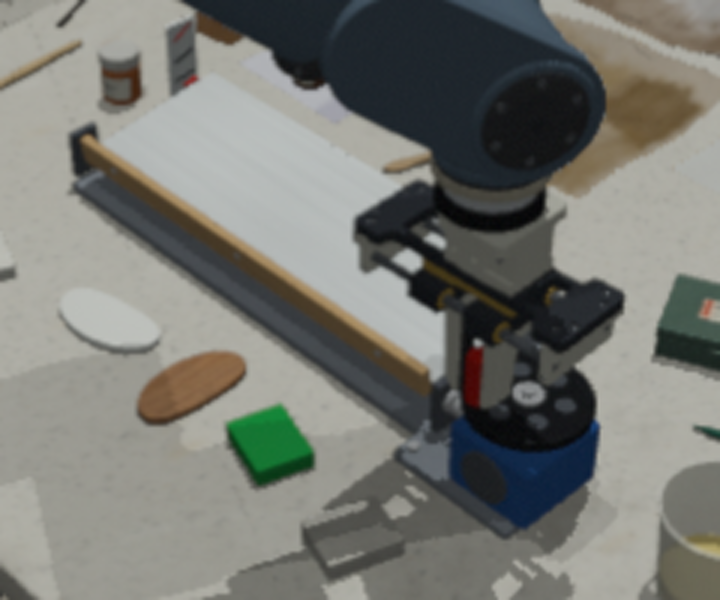

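jog_arm --steps "-11.4 11 0 0 0 0; -14.8 5.4 0 0 0 0; -15.8 -1.1 0 0 0 0; -14 -7.4 0 0 0 0; -9.7 -12.5 0 0 0 0"

```text
t: 11.97
eef_pos: [622.8, -264.3, 104.4]
tool_rot: [-179.9, -0.2, -179.9]
ft_force: [-16.3, -4.5, 2.2]
width: 19.8
grasp_force: 30.0
```

jog_arm --steps "-3.8 -15.3 0 0 0 0; 2.7 -15.6 0 0 0 0; 8.8 -13.1 0 0 0 0; 13.4 -8.4 0 0 0 0; 15.6 -2.2 0 0 0 0"

```text
t: 12.38
eef_pos: [587.6, -319.7, 105.2]
tool_rot: [-179.9, 0.2, 180.0]
ft_force: [4.4, 4.3, -1.8]
width: 19.4
grasp_force: 30.0
```

jog_arm --steps "15.2 4.4 0 0 0 0; 12.1 10.2 0 0 0 0; 6.9 14.2 0 0 0 0; 0.6 15.8 0 0 0 0; -5.9 14.7 0 0 0 0"

```text
t: 12.8
eef_pos: [556.8, -259.4, 105.1]
tool_rot: [-179.9, 0.0, 179.9]
ft_force: [4.1, -7.1, -2.6]
width: 19.7
grasp_force: 30.0
```

jog_arm --steps "0 0 0 0 0 0; 0 0 0 0 0 0"

```text
t: 12.97
eef_pos: [558.1, -258.3, 104.9]
tool_rot: [180.0, 0.0, -179.9]
ft_force: [-2.7, 3.7, 5.8]
width: 20.0
grasp_force: 30.0
```

jog_arm --steps "-11.4 11 0 0 0 0; -14.8 5.4 0 0 0 0; -15.8 -1.1 0 0 0 0; -14 -7.4 0 0 0 0; -9.7 -12.5 0 0 0 0"

```text
t: 13.38
eef_pos: [622.9, -264.2, 104.3]
tool_rot: [-180.0, -0.2, -179.9]
ft_force: [-16.5, -4.7, 3.3]
width: 19.5
grasp_force: 30.0
```

jog_arm --steps "-3.8 -15.3 0 0 0 0; 2.7 -15.6 0 0 0 0; 8.8 -13.1 0 0 0 0; 13.4 -8.4 0 0 0 0; 15.6 -2.2 0 0 0 0"

```text
t: 13.8
eef_pos: [587.6, -319.7, 105.0]
tool_rot: [-179.9, 0.2, 180.0]
ft_force: [3.6, 5.0, -0.1]
width: 19.5
grasp_force: 30.0
```

jog_arm --steps "15.2 4.4 0 0 0 0; 12.1 10.2 0 0 0 0; 6.9 14.2 0 0 0 0; 0.6 15.8 0 0 0 0; -5.9 14.7 0 0 0 0"

```text
t: 14.22
eef_pos: [556.8, -259.5, 105.0]
tool_rot: [-179.9, -0.0, 179.9]
ft_force: [4.7, -6.5, -0.6]
width: 19.7
grasp_force: 30.0
```

jog_arm --steps "0 0 0 0 0 0; 0 0 0 0 0 0; 0 0 0 0 0 0"

```text
t: 14.47
eef_pos: [557.9, -258.7, 104.9]
tool_rot: [180.0, -0.0, -180.0]
ft_force: [-3.3, 4.1, 6.5]
width: 19.5
grasp_force: 30.0
```

```bash
python3 - <<'E'
from meas import *
p=camera("scene"); cv2.imwrite("pics/s3.png",cv2.resize(p["image"][160:320,235:435,::-1],None,fx=4,fy=3.75,interpolation=2)); save(p,"s3f")
p=camera("top"); save(p,"t3f")
E
```

```text
(no output)
```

View pics/s3.png

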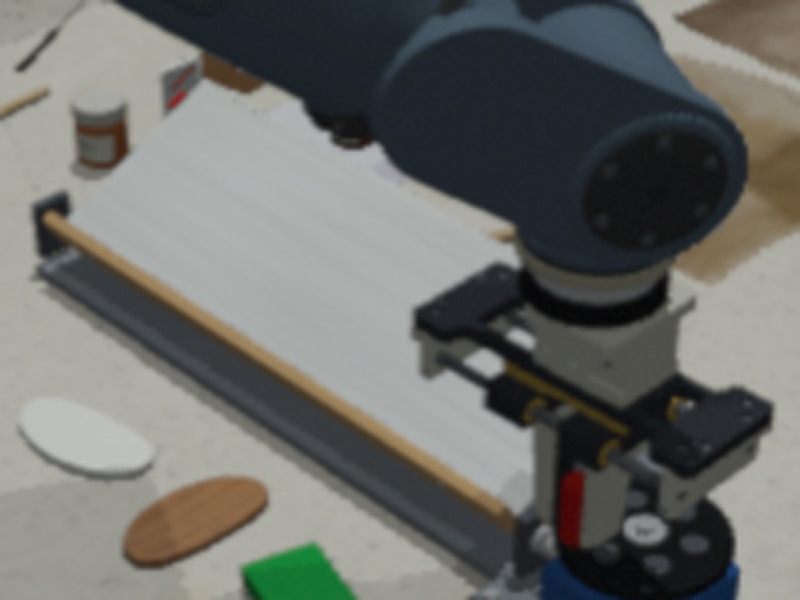

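```bash
cat > bed.py <<'E'
from meas import *
def bp(q,x,y,z,th,):
    # q: X,Y,yaw of lip_mid; z above bed
    c,s=np.cos(th),np.sin(th); xs=x*c-z*s; zs=45+x*s+z*c
    a=q[2]; return np.array([q[0]+np.cos(a)*xs-np.sin(a)*y, q[1]+np.sin(a)*xs+np.cos(a)*y, zs])
E
python3 - <<'E'
from bed import *
from scipy.optimize import least_squares
p=camera("top");P=camera("scene")
obs=[((226.7,177.7),(150,220,0)),((390.3,184),(150,-220,0)),((225.7,232.3),(0,220,18)),((388.3,239.7),(0,-220,18))]
f=lambda q:np.ravel([proj(p,bp(q,*m,0))[0]-np.array(o) for o,m in obs])
r=least_squares(f,[600,31,-.03],x_scale=[1,1,.01]);q=r.x;print(q,r.fun.round(1))
q_=q
for d in (20,26,27,28,29,30,31): print(d,proj(P,bp(q,150,220,0,np.radians(d)))[0],proj(p,bp(q,150,220,0,np.radians(d)))[0],proj(p,bp(q,150,-220,0,np.radians(d)))[0])
print("check front-left scene",proj(P,bp(q,0,220,18,.5))[0], "wheel rel", )
im=cv2.imread("pics/t3f.png"); cv2.imwrite("pics/t3.png",cv2.resize(im[165:255,205:405],None,fx=4,fy=4,interpolation=2))
E
```

```text
[601.2  27.6  -0. ] [ 1.3  0.4 -0.4  0.5 -2.1 -0.1  1.1 -0.8]
20 [288.3 185.5] [224.6 177.4] [392.5 184.1]
26 [286.4 181.9] [223.6 178.6] [393.2 185.4]
27 [286.  181.4] [223.4 178.9] [393.3 185.7]
28 [285.7 180.8] [223.2 179.1] [393.4 185.9]
29 [285.3 180.3] [223.  179.4] [393.5 186.2]
30 [284.9 179.8] [222.8 179.7] [393.6 186.6]
31 [284.5 179.3] [222.6 180.1] [393.7 186.9]
check front-left scene [247.7 216.5] wheel rel
```

View pics/t3.png

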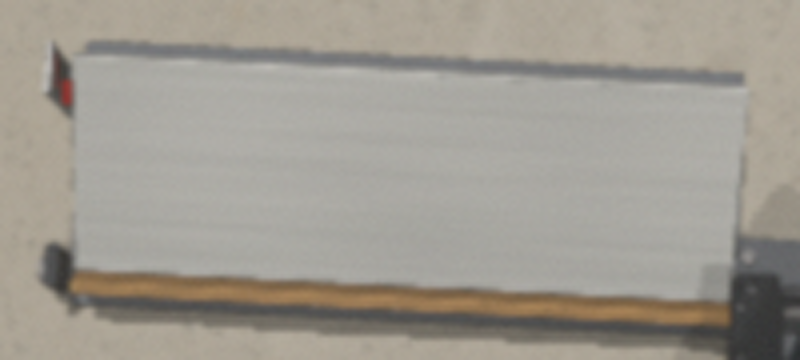

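```bash
cat > tilt.py <<'E'
from bed import *
from scipy.ndimage import map_coordinates
q=[601.2,27.6,-0.04]
def prof(P,im,a,b,off):
    # mean profile perpendicular to projected 3D segment a-b
    A,B=proj(P,[a,b]); n=np.array([-(B-A)[1],(B-A)[0]]);n/=np.linalg.norm(n)
    t=np.linspace(0,1,60)[:,None]; L=A+(B-A)*t
    return np.array([map_coordinates(im,[(L+o*n)[:,1],(L+o*n)[:,0]],order=1).mean() for o in off]),n
off=np.arange(-6,6.01,.25)
def peaks(P,im,q,th,y0=60,y1=205):
    out=[]
    for a,b in (((150,y0,0),(150,y1,0)),((30,220,0),(130,220,0)),((-10,y0,18),(-10,y1,18))):
        v,n=prof(P,im,bp(q,*a,th),bp(q,*b,th),off); g=np.gradient(v,off); i=np.argsort(-abs(g))[:1]
        loc=[(round(off[k],2),round(g[k],1)) for k in range(1,len(g)-1) if abs(g[k])>3 and abs(g[k])>=abs(g[k-1]) and abs(g[k])>=abs(g[k+1])]
        out.append((loc,n.round(2).tolist()))
    return out
E
python3 - <<'E'
from tilt import *
from scipy.optimize import least_squares
p=camera("top");P=camera("scene")
obs=[((226.7,177.7),(150,220,0)),((390.3,184),(150,-220,0)),((225.7,232.3),(0,220,18)),((388.3,239.7),(0,-220,18))]
f=lambda q:np.ravel([proj(p,bp(q,*m,0))[0]-np.array(o) for o,m in obs])
q=least_squares(f,[600,31,-.03],x_scale=[1,1,.01]).x;print(q.round(4).tolist(), q[2])
for n,ths in (("scene0",(0,)),("s3f",(26,28,30))):
    im=cv2.cvtColor(cv2.imread("pics/%s.png"%n),cv2.COLOR_BGR2GRAY).astype(float)
    for d in ths: print(n,d); [print("  ",o) for o in peaks(P,im,q,np.radians(d))]
E
```

```text
[601.1531, 27.6072, -0.0211] -0.02113067555006336
scene0 0
   ([(np.float64(-4.75), np.float64(6.5)), (np.float64(-0.25), np.float64(-8.8))], [0.51, -0.86])
   ([(np.float64(-3.5), np.float64(-4.9)), (np.float64(-0.75), np.float64(22.6))], [0.45, 0.89])
   ([(np.float64(0.0), np.float64(33.0)), (np.float64(2.75), np.float64(15.4))], [0.56, -0.83])
s3f 26
   ([(np.float64(2.25), np.float64(-21.2)), (np.float64(4.0), np.float64(-18.9))], [0.5, -0.87])
   ([(np.float64(-1.5), np.float64(27.7))], [0.73, 0.69])
   ([(np.float64(0.0), np.float64(35.5)), (np.float64(3.25), np.float64(17.0))], [0.56, -0.83])
s3f 28
   ([(np.float64(1.75), np.float64(-21.9)), (np.float64(3.25), np.float64(-18.9))], [0.5, -0.87])
   ([(np.float64(-0.75), np.float64(25.5))], [0.74, 0.67])
   ([(np.float64(0.25), np.float64(35.5)), (np.float64(3.5), np.float64(17.0))], [0.56, -0.83])
s3f 30
   ([(np.float64(1.0), np.float64(-23.0)), (np.float64(2.5), np.float64(-18.9))], [0.5, -0.87])
   ([(np.float64(0.0), np.float64(21.0))], [0.76, 0.65])
   ([(np.float64(0.75), np.float64(35.4)), (np.float64(3.75), np.float64(17.0))], [0.56, -0.83])
```

```bash
python3 - <<'E'
from tilt import *
P=camera("scene")
q=[601.15,27.6,-0.0211]
for n,ths in (("scene0",(0,)),("s3f",(26,30,33))):
    im=cv2.cvtColor(cv2.imread("pics/%s.png"%n),cv2.COLOR_BGR2GRAY).astype(float)
    for d in ths:
        for a,b in ((170,212),(130,170)):
            print(n,d,a,peaks(P,im,q,np.radians(d),a,b)[0][0])
E
```

```text
scene0 0 170 [(np.float64(0.0), np.float64(-8.1))]
scene0 0 130 [(np.float64(0.0), np.float64(-7.6))]
s3f 26 170 [(np.float64(1.75), np.float64(-36.3)), (np.float64(4.5), np.float64(-6.7))]
s3f 26 130 []
s3f 30 170 [(np.float64(0.5), np.float64(-45.1))]
s3f 30 130 [(np.float64(4.0), np.float64(-5.6))]
s3f 33 170 [(np.float64(-0.25), np.float64(-48.0))]
s3f 33 130 [(np.float64(1.0), np.float64(-9.2)), (np.float64(2.75), np.float64(-7.0))]
```

jog_arm --steps "0 0 0 0 0 0; 0 0 0 0 0 0; 0 0 0 0 0 0; 0 0 -30 0 0 0; 0 0 -30 0 0 0" --fingers 60

```text
t: 15.23
eef_pos: [557.1, -257.9, 163.7]
tool_rot: [179.9, -0.2, -180.0]
ft_force: [0.4, -0.6, 1.2]
width: 48.3
grasp_force: 0.0
```

jog_arm --steps "-25 26 0 0 0 0; -25 26 0 0 0 0; -25 26 0 0 0 0; -25 27 0 0 0 0; -25 27 0 0 0 0" --fingers 0

```text
t: 15.65
eef_pos: [684.0, -124.9, 164.5]
tool_rot: [-180.0, 0.0, -180.0]
ft_force: [1.5, -0.5, -0.8]
width: 24.1
grasp_force: 0.0
```

jog_arm --steps "-27 27 0 0 0 0; 0 0 20 0 0 0; 0 0 20 0 0 0; 0 0 0 0 0 0; 0 0 0 0 0 0"

```text
t: 16.07
eef_pos: [709.4, -99.1, 123.7]
tool_rot: [180.0, -0.1, -180.0]
ft_force: [0.9, -0.2, -0.2]
width: 0.3
grasp_force: 0.0
```

jog_arm --steps "0 0 4 0 0 0; 0 0 4 0 0 0; 0 0 0 0 0 0; 0 0 0 0 0 0"

```text
t: 16.4
eef_pos: [710.0, -99.1, 117.1]
tool_rot: [-180.0, 0.0, -180.0]
ft_force: [0.5, 0.5, 0.5]
width: 0.8
grasp_force: 0.0
```

jog_arm --steps "0 0 2 0 0 0; 0 0 0 0 0 0; 0 0 0 0 0 0"

```text
t: 16.65
eef_pos: [709.9, -98.9, 114.7]
tool_rot: [180.0, 0.0, -180.0]
ft_force: [0.6, 0.6, 0.3]
width: 0.3
grasp_force: 0.0
```

jog_arm --steps "0 0 1.5 0 0 0; 0 0 1 0 0 0; 0 0 0 0 0 0; 0 0 0 0 0 0"

```text
t: 16.98
eef_pos: [709.9, -98.8, 112.0]
tool_rot: [180.0, -0.0, -180.0]
ft_force: [0.1, 0.6, -0.5]
width: 0.4
grasp_force: 0.0
```

jog_arm --steps "0 0 1.5 0 0 0; 0 0 0 0 0 0; 0 0 0 0 0 0; 0 0 0 0 0 0"

```text
t: 17.32
eef_pos: [709.9, -98.8, 110.6]
tool_rot: [-180.0, -0.0, -180.0]
ft_force: [-0.1, 0.5, 0.2]
width: 0.5
grasp_force: 0.0
```

jog_arm --steps "0 0 1.5 0 0 0; 0 0 0 0 0 0; 0 0 0 0 0 0; 0 0 0 0 0 0"

```text
t: 17.65
eef_pos: [710.1, -98.9, 109.4]
tool_rot: [-180.0, 0.0, -180.0]
ft_force: [-0.9, -0.3, 3.4]
width: 0.6
grasp_force: 1.4
```

jog_arm --steps "0 0 1.5 0 0 0; 0 0 0 0 0 0; 0 0 0 0 0 0; 0 0 0 0 0 0"

```text
t: 17.98
eef_pos: [710.4, -98.9, 109.0]
tool_rot: [-180.0, 0.1, -180.0]
ft_force: [-2.9, 2.0, 11.7]
width: 0.5
grasp_force: 5.4
```

jog_arm --steps "0 0 -12 0 0 0; 35 0 15 0 0 0; 35 0 20 0 0 0; 10 0 10 0 0 0; 0 0 0 0 0 0"

```text
t: 18.4
eef_pos: [626.5, -98.5, 72.7]
tool_rot: [179.9, -0.3, -180.0]
ft_force: [-0.7, 0.7, 0.2]
width: 0.1
grasp_force: 0.0
```

jog_arm --steps "0 0 5 0 0 0; 0 0 0 0 0 0; 0 0 0 0 0 0; 0 0 0 0 0 0"

```text
t: 18.73
eef_pos: [631.0, -98.9, 70.1]
tool_rot: [-180.0, 0.1, -180.0]
ft_force: [0.6, -0.3, 0.3]
width: 0.6
grasp_force: 0.0
```

jog_arm --steps "0 0 1.5 0 0 0; 0 0 0 0 0 0; 0 0 0 0 0 0; 0 0 0 0 0 0"

```text
t: 19.07
eef_pos: [630.0, -98.8, 68.2]
tool_rot: [-180.0, 0.0, -180.0]
ft_force: [-0.1, 0.1, 0.8]
width: 0.3
grasp_force: 0.0
```

jog_arm --steps "0 0 1.5 0 0 0; 0 0 0 0 0 0; 0 0 0 0 0 0; 0 0 0 0 0 0"

```text
t: 19.4
eef_pos: [630.3, -98.9, 67.5]
tool_rot: [-180.0, 0.1, -180.0]
ft_force: [-1.8, 0.9, 7.7]
width: 0.4
grasp_force: 3.6
```

jog_arm --steps "0 0 1.5 0 0 0; 0 0 0 0 0 0; 0 0 0 0 0 0; 0 0 0 0 0 0"

```text
t: 19.73
eef_pos: [630.5, -98.9, 67.1]
tool_rot: [-180.0, 0.1, -180.0]
ft_force: [-6.2, 0.7, 17.5]
width: 0.5
grasp_force: 9.1
```

jog_arm --steps "0 0 -35 0 0 0; 0 0 -35 0 0 0; 0 0 -29 0 0 0; 14 -31 0 0 0 0; 14 -32 0 0 0 0" --fingers 50

```text
t: 20.15
eef_pos: [602.8, -161.7, 166.3]
tool_rot: [-179.9, 0.2, -179.8]
ft_force: [-0.1, -1.4, -0.7]
width: 29.3
grasp_force: 0.0
```

jog_arm --steps "15 -32 0 0 0 0; 15 -32 0 0 0 0; 14.5 -32 0 0 0 0; 0 0 0 0 0 0; 0 0 0 0 0 0"

```text
t: 20.57
eef_pos: [556.8, -259.3, 164.1]
tool_rot: [180.0, -0.0, 179.9]
ft_force: [-0.3, 0.4, 0.4]
width: 49.5
grasp_force: 0.0
```

jog_arm --steps "0 0 25 0 0 0; 0 0 25 0 0 0; 0 0 9.5 0 0 0; 0 0 0 0 0 0; 0 0 0 0 0 0"

```text
t: 20.98
eef_pos: [558.0, -257.3, 105.0]
tool_rot: [180.0, -0.0, -179.9]
ft_force: [0.2, 0.4, -0.1]
width: 50.3
grasp_force: 0.0
```

jog_arm --steps "-0.5 0.5 0 0 0 0; 0 0 0 0 0 0; 0 0 0 0 0 0; 0 0 0 0 0 0; 0 0 0 0 0 0" --fingers 5

```text
t: 21.4
eef_pos: [558.2, -257.5, 105.1]
tool_rot: [-180.0, 0.0, -180.0]
ft_force: [0.5, -0.9, 0.5]
width: 21.4
grasp_force: 0.6
```

jog_arm --steps "0 0 0 0 0 0; 0 0 0 0 0 0; 0 0 0 0 0 0; 0 0 0 0 0 0"

```text
t: 21.73
eef_pos: [558.2, -257.5, 104.9]
tool_rot: [-180.0, 0.0, -180.0]
ft_force: [-0.8, -1.1, 3.8]
width: 19.5
grasp_force: 30.0
```

jog_arm --steps "-11.4 11 0 0 0 0; -14.8 5.4 0 0 0 0; -15.8 -1.1 0 0 0 0; -7 -3 0 0 0 0; 0 0 0 0 0 0"

```text
t: 22.15
eef_pos: [607.0, -247.8, 104.6]
tool_rot: [-179.8, -0.1, -179.9]
ft_force: [-7.7, -12.7, 4.4]
width: 19.6
grasp_force: 30.0
```

jog_arm --steps "0 0 0 0 0 0; 0 0 0 0 0 0; 0 0 0 0 0 0"

```text
t: 22.4
eef_pos: [606.2, -247.4, 104.7]
tool_rot: [-179.8, -0.1, -180.0]
ft_force: [-6.4, -13.7, 2.5]
width: 19.6
grasp_force: 30.0
```

jog_arm --steps "0 0 0 0 0 0; 0 0 0 0 0 0; 0 0 0 0 0 0; 0 0 -30 0 0 0; 0 0 -30 0 0 0" --fingers 60

```text
t: 22.82
eef_pos: [606.1, -244.2, 163.6]
tool_rot: [179.9, -0.2, -180.0]
ft_force: [0.3, 0.2, 1.0]
width: 48.3
grasp_force: 0.0
```

jog_arm --steps "37 2 -8 0 0 0.094; 37 6 -8 0 0 0.094; 36 9 -7 0 0 0.094; 35 12 -7 0 0 0.094; 34 10 -6 0 0 0" --fingers 80

```text
t: 23.23
eef_pos: [439.9, -174.2, 200.8]
tool_rot: [180.0, -0.0, 158.1]
ft_force: [1.0, 0.0, 0.8]
width: 78.6
grasp_force: 0.0
```

jog_arm --steps "0 0 0 0 0 0; 0 0 0 0 0 0; 0 0 0 0 0 0"

```text
t: 23.48
eef_pos: [442.4, -175.2, 200.9]
tool_rot: [180.0, 0.1, 158.5]
ft_force: [0.9, 0.1, -0.2]
width: 79.8
grasp_force: 0.0
```

```bash
python3 - <<'E'
from meas import *
p=camera("wrist"); save(p,"w4")
for d in masks_of(p,"oblong_a"): print(round(d["p"],2),rect(p,d["pixels"],18),[int(x) for x in p["image"][d["pixels"]].mean(0)])
P=camera("top")
for t,z in (("square_a",14),("oblong_a",18)):
  for d in masks_of(P,t): print(t,round(d["p"],2),rect(P,d["pixels"],z),[int(x) for x in P["image"][d["pixels"]].mean(0)])
s=ctrl.sense();print(s["t"],s["eef_pos"],s["tool_rot"])
E
```

```text
0.86 (455.9, -231.2, 52.4, 66.2, 68.7) [141, 138, 129]
0.6 (479.7, -120.2, 64.2, 53.7, 71.3) [31, 115, 52]
square_a 0.56 (458.2, 229.3, 59.1, 57.3, 68.3) [180, 174, 160]
oblong_a 0.57 (488.5, -100.9, 21.4, 46.3, 72.3) [49, 108, 55]
23.7333 [ 442.2 -175.4  200.2] [180.   -0.  158.5]
```

View pics/w4.png

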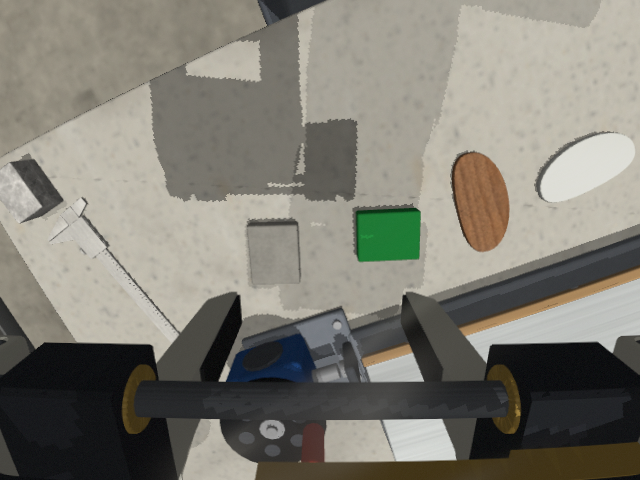

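jog_arm --steps "-17 -23.4 20 0 0 0; -17.3 -23.4 20 0 0 0; 0 0 40 0 0 0; 0 0 40 0 0 0; 0 0 40 0 0 0"

```text
t: 24.15
eef_pos: [456.7, -231.8, 38.8]
tool_rot: [-180.0, 0.0, 158.4]
ft_force: [0.0, -0.8, -0.6]
width: 79.9
grasp_force: 0.0
```

jog_arm --steps "0 0 25 0 0 0; 0 0 11.5 0 0 0; 0 0 0 0 0 0; 0 0 0 0 0 0; 0 0 0 0 0 0"

```text
t: 24.57
eef_pos: [457.2, -231.6, 4.8]
tool_rot: [-180.0, 0.1, 158.5]
ft_force: [0.8, 0.1, 0.0]
width: 79.6
grasp_force: 0.0
```

jog_arm --steps "0 0 0 0 0 0; 0 0 0 0 0 0; 0 0 0 0 0 0; 0 0 0 0 0 0; 0 0 0 0 0 0" --fingers 30

```text
t: 24.98
eef_pos: [456.6, -231.3, 4.3]
tool_rot: [-180.0, 0.0, 158.5]
ft_force: [-0.5, -0.8, 0.6]
width: 51.1
grasp_force: 0.5
```

jog_arm --steps "0 0 0 0 0 0; 0 0 0 0 0 0; 0 0 0 0 0 0; 0 0 0 0 0 0"

```text
t: 25.32
eef_pos: [456.6, -231.3, 4.3]
tool_rot: [-180.0, 0.0, 158.5]
ft_force: [-1.0, 0.4, 5.1]
width: 49.9
grasp_force: 29.9
```

jog_arm --steps "0 0 -20 0 0 0; 0 0 -40 0 0 -0.118; 0 0 -40 0 0 -0.118; 0 0 -40 0 0 -0.118; 0 0 -30 0 0 0"

```text
t: 25.73
eef_pos: [456.7, -231.3, 177.0]
tool_rot: [-179.9, 0.1, 179.2]
ft_force: [0.8, 0.2, -1.5]
width: 49.8
grasp_force: 29.9
```

jog_arm --steps "-10 30 0 0 -0.105 0; 0 30 0 0 -0.105 0; 0 30 0 0 -0.105 0; 0 30 0 0 -0.105 0; 0 30 0 0 -0.1036 0"

```text
t: 26.15
eef_pos: [469.0, -80.9, 174.4]
tool_rot: [-179.9, 30.2, 178.7]
ft_force: [2.1, 2.0, -1.1]
width: 50.0
grasp_force: 29.9
```

jog_arm --steps "0 0 0 0 0 0; 0 0 0 0 0 0; 0 0 0 0 0 0"

```text
t: 26.4
eef_pos: [470.2, -81.7, 174.5]
tool_rot: [-180.0, 30.0, 178.8]
ft_force: [0.4, -0.1, -0.7]
width: 50.2
grasp_force: 29.9
```

```bash
cat > tgt.py <<'E'
import sys
from bed import *
from scipy.spatial.transform import Rotation as Ro
def go(x,y,z,th=30,q=(599,27.6,-.0211)):
    s=ctrl.sense(); T=bp(q,x,y,z,np.radians(th)); R=Ro.from_euler("xyz",s["tool_rot"],degrees=True)
    D=Ro.from_euler("xyz",[180,-th if False else 0,180],degrees=True)
    a=q[2];t=np.radians(th); n=np.array([-np.sin(t)*np.cos(a),-np.sin(t)*np.sin(a),np.cos(t)]); yl=np.array([-np.sin(a),np.cos(a),0])
    M=np.c_[np.cross(yl,-n),yl,-n]; dr=(R.inv()*Ro.from_matrix(M)).as_rotvec()
    print("t",s["t"],"pos",s["eef_pos"],"rot",s["tool_rot"],"target",T,"w",s["width"],s["grasp_force"])
    print("shift tool",R.inv().apply(T-s["eef_pos"]),"rotvec",dr.round(4))
E
python3 -c "
from tgt import *
go(36,-60,45)"
```

```text
t 26.4 pos [470.2 -81.7 174.5] rot [-180.    30.   178.8] target [606.4 -32.6 102. ] w 50.21484051073539 29.88649696111679
shift tool [-80.8  52.  130.3] rotvec [-0. -0.  0.]
```

jog_arm --steps "-27 17.3 20 0 0 0; -27 17.3 20 0 0 0; -26.8 17.4 20 0 0 0; 0 0 35 0 0 0; 0 0 35 0 0 0"

```text
t: 26.82
eef_pos: [609.1, -32.5, 102.2]
tool_rot: [-179.9, 30.2, 178.9]
ft_force: [0.5, 0.4, -1.0]
width: 49.8
grasp_force: 29.9
```

jog_arm --steps "0 0 18 0 0 0; 0 0 10 0 0 0; 0 0 0 0 0 0; 0 0 0 0 0 0; 0 0 0 0 0 0"

```text
t: 27.23
eef_pos: [620.2, -33.2, 78.4]
tool_rot: [-180.0, 30.0, 178.8]
ft_force: [-0.2, 0.6, -0.6]
width: 49.8
grasp_force: 29.9
```

```bash
python3 -c "
from tgt import *
p=camera('wrist');save(p,'w5')
go(36,-60,4.3)"
```

```text
t 27.2833 pos [620.2 -33.1  78.7] rot [-180.    30.1  178.8] target [626.8 -33.   66.7] w 49.84270309631899 29.886350333690643
shift tool [ 0.3  0.3 13.6] rotvec [-0.  0. -0.]
```

View pics/w5.png

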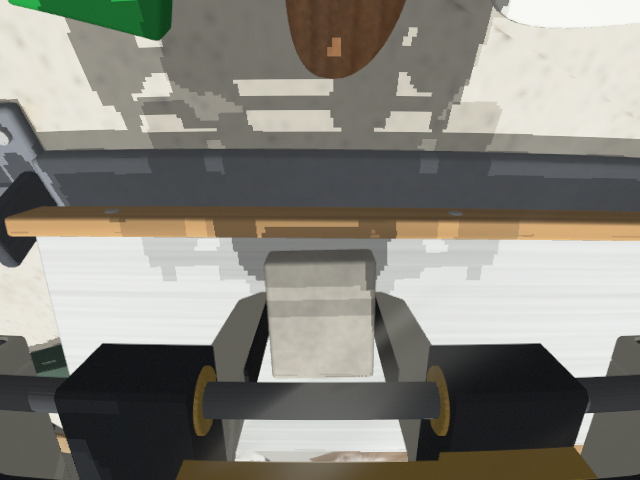

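jog_arm --steps "0 0 6 0 0 0; 0 0 4 0 0 0; 0 0 0 0 0 0; 0 0 0 0 0 0"

```text
t: 27.62
eef_pos: [624.8, -32.8, 68.9]
tool_rot: [180.0, 30.0, 178.8]
ft_force: [0.1, 0.8, -1.5]
width: 49.8
grasp_force: 29.9
```

jog_arm --steps "0 0 2 0 0 0; 0 0 0 0 0 0; 0 0 0 0 0 0"

```text
t: 27.87
eef_pos: [625.8, -32.8, 67.3]
tool_rot: [180.0, 30.0, 178.8]
ft_force: [-0.7, -0.4, -1.1]
width: 49.6
grasp_force: 29.9
```

jog_arm --steps "0 0 1.5 0 0 0; 0 0 0 0 0 0; 0 0 0 0 0 0"

```text
t: 28.12
eef_pos: [626.6, -32.8, 66.5]
tool_rot: [-180.0, 30.0, 178.8]
ft_force: [-5.2, 0.5, 7.1]
width: 49.6
grasp_force: 29.9
```

jog_arm --steps "0 0 -0.5 0 0 0; 0 0 0 0 0 0; 0 0 0 0 0 0; 0 0 0 0 0 0; 0 0 0 0 0 0" --fingers 64

```text
t: 28.53
eef_pos: [626.3, -32.8, 66.4]
tool_rot: [-180.0, 30.0, 178.8]
ft_force: [0.9, -0.4, -0.4]
width: 63.8
grasp_force: 0.0
```

jog_arm --steps "0 0 -25 0 0 0; 0 0 -35 0 0 0; 0 0 -40 0 0 0; 0 0 -30 0 0 0; 0 0 0 0 0 0"

```text
t: 28.95
eef_pos: [561.3, -31.6, 183.9]
tool_rot: [-179.9, 30.4, 178.8]
ft_force: [1.6, -0.5, 1.0]
width: 63.9
grasp_force: 0.0
```

```bash
python3 -c "
from tgt import *
p=camera('wrist');save(p,'w6')
q=(599,27.6,-.0211)
for d in masks_of(p,'oblong_a'):
    c=max(cv2.findContours(d['pixels'].astype(np.uint8),0,cv2.CHAIN_APPROX_NONE)[0],key=cv2.contourArea)[:,0]
    # intersect with plane 18 above bed
    O=bp(q,0,0,0,np.pi/6);A=np.c_[bp(q,1,0,0,np.pi/6)-O,bp(q,0,1,0,np.pi/6)-O,bp(q,0,0,1,np.pi/6)-O]
    w=[]
    for u in c:
        o,v=ray(p,u); o=A.T@(o-O);v=A.T@v; w.append((o+v*(18-o[2])/v[2])[:2])
    print(round(d['p'],2),cv2.minAreaRect(np.array(w,np.float32)),p['image'][d['pixels']].mean(0))
P=camera('top')
print([ (rect(P,d['pixels'],14),round(d['p'],2)) for d in masks_of(P,'square_a')])
s=ctrl.sense();print(s['eef_pos'],s['tool_rot'])
"
```

```text
0.98 ((31.099834442138672, -61.01923370361328), (50.348175048828125, 61.56839370727539), 89.4840316772461) [149.1 145.7 136.2]
0.71 ((-114.70310974121094, -153.9936065673828), (70.23185729980469, 49.85466384887695), 80.15765380859375) [25.1 99.8 43.6]
[((457.8, 229.3, 53.8, 53.5, 67.1), 0.77)]
[561.3 -31.4 178. ] [180.   29.9 178.8]
```

View pics/w6.png

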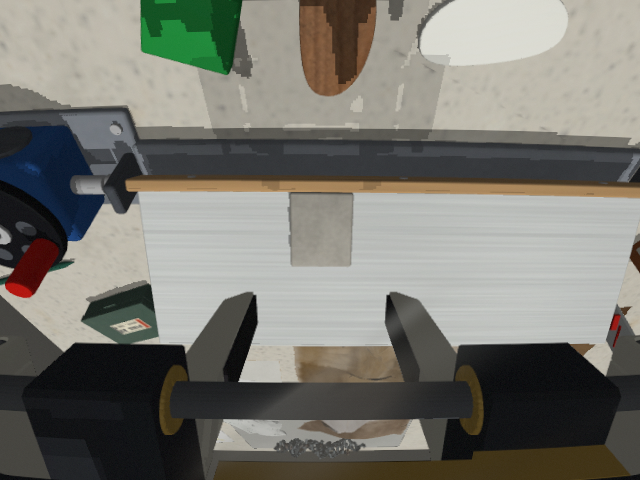

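jog_arm --steps "0 38 -4 0 0.105 0; 0 38 -4 0 0.105 0; 0 38 -4 0 0.105 0; 0 38 -4 0 0.105 0; 0 38 -4 0 0.1036 0" --fingers 85

```text
t: 29.57
eef_pos: [558.8, 152.8, 196.4]
tool_rot: [179.8, 1.0, 179.0]
ft_force: [0.6, -1.5, 0.6]
width: 84.4
grasp_force: 0.0
```

jog_arm --steps "33 0 0 0 0 0.0973; 33 0 0 0 0 0.0973; 33 0 0 0 0 0.0973; 33 0 0 0 0 0.0973; 0 0 0 0 0 0"

```text
t: 29.98
eef_pos: [425.1, 173.1, 192.0]
tool_rot: [179.4, 0.9, 156.4]
ft_force: [0.7, -0.6, 0.6]
width: 84.9
grasp_force: 0.0
```

jog_arm --steps "0 0 0 0 0 0; 0 0 0 0 0 0"

```text
t: 30.15
eef_pos: [430.3, 172.3, 193.5]
tool_rot: [179.2, 1.2, 156.8]
ft_force: [0.3, -0.5, 1.2]
width: 85.3
grasp_force: 0.0
```

```bash
python3 -c "
from meas import *
from scipy.spatial.transform import Rotation as Ro
p=camera('wrist');save(p,'w7');s=ctrl.sense();print(s['t'],s['eef_pos'],s['tool_rot'])
R=Ro.from_euler('xyz',s['tool_rot'],degrees=True)
for d in masks_of(p,'square_a'):
    r=rect(p,d['pixels'],14);print(round(d['p'],2),r,p['image'][d['pixels']].mean(0)); print(R.inv().apply(np.array([r[0],r[1],4])-s['eef_pos']))
"
```

```text
30.2 [430.6 172.1 193.6] [179.2   1.2 156.7]
0.56 (456.8, 232.7, 56.1, 57.0, 68.6) [174.7 172.3 161.8]
[  3.7  63.4 190.4]
```

```bash
python3 -c "
from meas import *
from scipy.spatial.transform import Rotation as Ro
s=ctrl.sense()
R=Ro.from_euler('xyz',s['tool_rot'],degrees=True);D=Ro.from_euler('xyz',[180,0,157.5],degrees=True)
print((R.inv()*D).as_rotvec(),D.inv().apply(np.array([457.5,231,4])-s['eef_pos']))
"
```

```text
[ 0.  0. -0.] [ -2.3  64.8 189.6]
```

```bash
python3 -c "
from scipy.spatial.transform import Rotation as Ro
R=Ro.from_euler('xyz',[179.2,1.2,156.75],degrees=True);D=Ro.from_euler('xyz',[180,0,157.5],degrees=True)
print((R.inv()*D).as_rotvec())
"
```

```text
[ 0.01382485  0.02103469 -0.01294306]
```

jog_arm --steps "0 0 0 0.0138 0.021 -0.013; -1 32 15 0 0 0; -1 32.8 15 0 0 0; 0 0 40 0 0 0; 0 0 40 0 0 0"

```text
t: 30.67
eef_pos: [458.4, 232.4, 83.1]
tool_rot: [179.9, 0.1, 157.5]
ft_force: [-0.8, 0.1, -1.1]
width: 84.7
grasp_force: 0.0
```

jog_arm --steps "0 0 40 0 0 0; 0 0 25 0 0 0; 0 0 9 0 0 0; 0 0 0 0 0 0; 0 0 0 0 0 0"

```text
t: 31.08
eef_pos: [457.2, 231.2, 10.7]
tool_rot: [180.0, 0.0, 157.4]
ft_force: [-0.1, -0.1, 0.6]
width: 85.1
grasp_force: 0.0
```

```bash
python3 -c "
from meas import *
p=camera('wrist');save(p,'w8');s=ctrl.sense();print(s['t'],s['eef_pos'],s['tool_rot'],s['ft_force'])
for d in masks_of(p,'square_a'):
    print(round(d['p'],2),rect(p,d['pixels'],14))
"
```

```text
31.1333 [457.6 231.5  11.5] [179.9   0.1 157.4] [0.1 0.2 0.1]
0.57 (456.2, 233.5, 54.9, 58.4, 67.5)
```

View pics/w8.png

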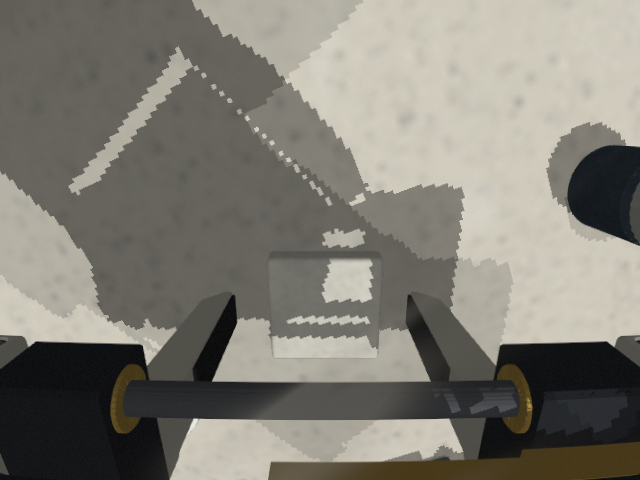

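jog_arm --steps "0 0 7 0 0 0; 0 0 0 0 0 0; 0 0 0 0 0 0; 0 0 0 0 0 0"

```text
t: 31.52
eef_pos: [456.5, 231.3, 3.5]
tool_rot: [180.0, 0.0, 157.4]
ft_force: [0.1, 0.2, -0.8]
width: 84.8
grasp_force: 0.0
```

jog_arm --steps "0 0 0 0 0 0; 0 0 0 0 0 0; 0 0 0 0 0 0; 0 0 0 0 0 0; 0 0 0 0 0 0" --fingers 35

```text
t: 31.93
eef_pos: [456.4, 231.2, 3.2]
tool_rot: [180.0, 0.0, 157.4]
ft_force: [0.7, 0.8, 0.1]
width: 56.2
grasp_force: 0.2
```

jog_arm --steps "0 0 0 0 0 0; 0 0 0 0 0 0; 0 0 0 0 0 0; 0 0 0 0 0 0"

```text
t: 32.27
eef_pos: [456.4, 231.2, 3.2]
tool_rot: [180.0, 0.0, 157.4]
ft_force: [0.0, 1.2, 0.3]
width: 54.4
grasp_force: 30.0
```

jog_arm --steps "0 0 -20 0 0 0; 0 0 -40 0 0 -0.093; 0 0 -40 0 0 -0.093; 0 0 -40 0 0 -0.093; 0 0 -30 0 0 -0.093"

```text
t: 32.68
eef_pos: [456.6, 231.3, 176.3]
tool_rot: [180.0, 0.1, 179.0]
ft_force: [1.0, 1.3, -1.0]
width: 54.7
grasp_force: 30.0
```

jog_arm --steps "0 -20 0 0 -0.105 0; 0 -20 0 0 -0.105 0; 0 -20 0 0 -0.105 0; 0 -20 0 0 -0.105 0; 0 -20 0 0 -0.1036 0"

```text
t: 33.1
eef_pos: [453.5, 131.1, 173.7]
tool_rot: [179.9, 30.3, 178.8]
ft_force: [2.2, -1.9, -0.1]
width: 54.4
grasp_force: 30.0
```

jog_arm --steps "0 0 0 0 0 0; 0 0 0 0 0 0; 0 0 0 0 0 0"

```text
t: 33.35
eef_pos: [454.8, 131.5, 173.7]
tool_rot: [180.0, 30.0, 178.7]
ft_force: [0.7, -1.5, -1.0]
width: 54.7
grasp_force: 30.0
```

```bash
python3 -c "
from tgt import *
go(34,80,45)"
```

```text
t 33.35 pos [454.8 131.5 173.7] rot [180.   30.  178.7] target [607.6 107.4 101. ] w 54.74904464455406 29.999817609786987
shift tool [-96.5 -20.6 139.6] rotvec [-0. -0. -0.]
```

jog_arm --steps "-32 -7 20 0 0 0; -32 -7 20 0 0 0; -32.5 -6.6 20 0 0 0; 0 0 40 0 0 0; 0 0 39 0 0 0"

```text
t: 33.77
eef_pos: [610.6, 107.6, 101.5]
tool_rot: [179.9, 30.2, 178.6]
ft_force: [-0.2, -1.0, -1.3]
width: 54.6
grasp_force: 30.0
```

jog_arm --steps "0 0 20 0 0 0; 0 0 11 0 0 0; 0 0 5 0 0 0; 0 0 0 0 0 0; 0 0 0 0 0 0"

```text
t: 34.18
eef_pos: [625.1, 107.2, 70.3]
tool_rot: [180.0, 30.0, 178.7]
ft_force: [0.6, -0.6, -0.7]
width: 54.3
grasp_force: 30.0
```

```bash
python3 -c "
from tgt import *
go(34,80,3.2)"
```

```text
t 34.1833 pos [625.1 107.2  70.3] rot [180.   30.  178.7] target [628.5 107.   64.8] w 54.3338726325747 29.99979704618454
shift tool [-0.2 -0.1  6.5] rotvec [-0.  0. -0.]
```

jog_arm --steps "0 0 4 0 0 0; 0 0 0 0 0 0; 0 0 0 0 0 0"

```text
t: 34.43
eef_pos: [626.9, 106.9, 67.0]
tool_rot: [180.0, 30.0, 178.7]
ft_force: [0.0, 1.0, -1.1]
width: 54.6
grasp_force: 30.0
```

jog_arm --steps "0 0 1.5 0 0 0; 0 0 0 0 0 0; 0 0 0 0 0 0"

```text
t: 34.68
eef_pos: [627.5, 106.8, 65.3]
tool_rot: [180.0, 30.0, 178.7]
ft_force: [0.4, 0.2, -0.7]
width: 54.5
grasp_force: 30.0
```

jog_arm --steps "0 0 1 0 0 0; 0 0 0 0 0 0; 0 0 0 0 0 0"

```text
t: 34.93
eef_pos: [628.0, 106.8, 64.2]
tool_rot: [180.0, 30.0, 178.7]
ft_force: [-0.1, 0.3, -0.6]
width: 54.7
grasp_force: 30.0
```

jog_arm --steps "0 0 1.2 0 0 0; 0 0 0 0 0 0; 0 0 0 0 0 0"

```text
t: 35.18
eef_pos: [628.4, 106.8, 63.6]
tool_rot: [-180.0, 30.0, 178.7]
ft_force: [-6.5, -0.1, 8.3]
width: 54.4
grasp_force: 30.0
```

jog_arm --steps "0 0 1 0 0 0; 0 0 0 0 0 0; 0 0 0 0 0 0"

```text
t: 35.43
eef_pos: [628.7, 106.8, 63.4]
tool_rot: [-180.0, 30.0, 178.7]
ft_force: [-16.1, -0.6, 20.0]
width: 54.3
grasp_force: 30.0
```

jog_arm --steps "0 0 -1.5 0 0 0; 0 0 0 0 0 0; 0 0 0 0 0 0; 0 0 0 0 0 0; 0 0 0 0 0 0" --fingers 70

```text
t: 35.85
eef_pos: [628.4, 106.7, 63.4]
tool_rot: [180.0, 30.0, 178.7]
ft_force: [-0.1, -0.1, 0.9]
width: 69.9
grasp_force: 0.0
```

jog_arm --steps "0 0 -25 0 0 0; 0 0 -35 0 0 0; 0 0 -40 0 0 0; 0 0 -30 0 0 0; 0 0 0 0 0 0"

```text
t: 36.27
eef_pos: [563.3, 108.7, 181.0]
tool_rot: [179.9, 30.3, 178.7]
ft_force: [0.0, -0.3, 1.8]
width: 69.9
grasp_force: 0.0
```

jog_arm --steps "0 0 -20 0 0 0; 0 -30 0 0 0 0; 0 -20 0 0 0 0; 0 0 0 0 0 0; 0 0 0 0 0 0"

```text
t: 36.68
eef_pos: [552.4, 57.6, 193.0]
tool_rot: [180.0, 30.0, 178.6]
ft_force: [0.1, -0.3, 0.4]
width: 70.0
grasp_force: 0.0
```

```bash
python3 -c "
from tgt import *
p=camera('wrist');save(p,'w9')
q=(599,27.6,-.0211)
O=bp(q,0,0,0,np.pi/6);A=np.c_[bp(q,1,0,0,np.pi/6)-O,bp(q,0,1,0,np.pi/6)-O,bp(q,0,0,1,np.pi/6)-O]
for n,h in (('oblong_a',18),('square_a',14)):
  for d in masks_of(p,n):
    c=max(cv2.findContours(d['pixels'].astype(np.uint8),0,cv2.CHAIN_APPROX_NONE)[0],key=cv2.contourArea)[:,0]
    w=[]
    for u in c:
        o,v=ray(p,u); o=A.T@(o-O);v=A.T@v; w.append((o+v*(h-o[2])/v[2])[:2])
    print(n,round(d['p'],2),cv2.minAreaRect(np.array(w,np.float32)),p['image'][d['pixels']].mean(0))
s=ctrl.sense();print(s['t'],s['eef_pos'])
"
```

```text
oblong_a 0.83 ((31.634939193725586, -58.54328155517578), (53.36962127685547, 62.06088638305664), 89.56975555419922) [141.  137.7 128.7]
oblong_a 0.78 ((-120.1710205078125, -157.0824432373047), (85.99699401855469, 54.94554138183594), 74.71151733398438) [ 30.8 117.4  52. ]
36.8333 [552.3  58.9 193.1]
```

View pics/w9.png

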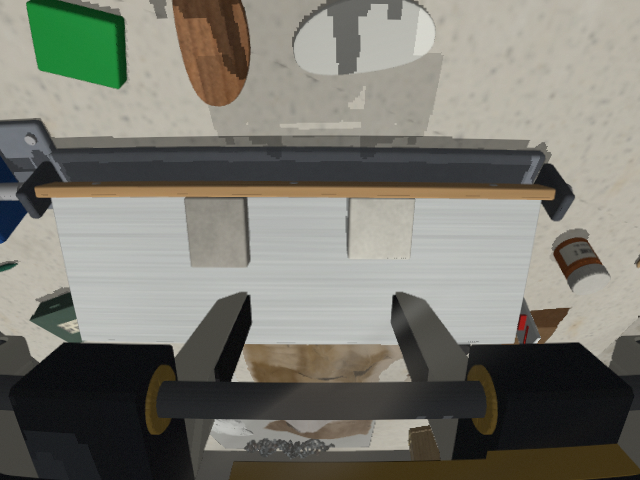

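```bash
python3 -c "
from h import *
print(ctrl.finish_job())"
```

```text
the job is handed in; nothing more can be done
None
```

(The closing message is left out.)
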